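# Slide a test coupon out of its tray and seat it on the stand's pin

## Task

The thin steel test coupon lies flush in the white tray's channel, where its sides cannot be gripped: press on it gently with the shut fingers and slide it out over the tray's open end until somewhat less than half of it overhangs but still rests there by itself. Then grip the overhanging part by its two side edges, lift the coupon off and set it gently on the aluminium stand, its hole over the pin, lying flat and lengthwise along the block, and let go. Never press it against the tray with more than 25 N, do not drop it on the worktop, and leave the dish, the vial and the slide box where they are.

Things in the scene. Friction and masses are not known exactly. Their poses are not given: they have to be found in the camera images.
- coupon_mid (a point): centre (half-way up) of the coupon, a loose flat steel plate 100 x 56 x 4 mm, 0.08 to 0.15 kg. x runs along its 100 mm length from the hole end (the end nearer the tray's mouth) to the plain end; y along the 56 mm width; z up out of its face. It balances about its middle: it tips off the tray if 50 mm or more overhangs
- coupon_hole (a point): centre of the coupon's round through hole, 14 mm in diameter, 30 mm from the coupon's middle toward its hole end (coupon x = -30 mm), half-way up; axes as coupon_mid
- coupon: the coupon itself; origin at the centre of its underside, 2 mm below coupon_mid, same axes. A pressing finger drags it along only while it presses firmly enough: under about 4 N the finger slips over it (the brake holds the coupon), so press with some 7 to 12 N all the way; if the coupon lags behind, press a little more
- tray: fixed white plastic tray, bed 160 mm long (x), 88 mm wide (y), on a bracket 112 mm wide; origin on the worktop under its middle; -x is its open end (mouth). Channel 60 mm wide between side rails 3.5 mm high, nearly flush with the coupon's top; a sprung rubber brake in the +y rail pinches the coupon (about 1 N) to the other rail. The coupon starts with its hole end 10 to 38 mm inside the mouth
- tray_mouth (a point): near the bed's edge at the open end, mid width, always 50 mm above the worktop; axes as the tray: slide toward -x. The bed, 50 mm high at its middle, rises to the mouth by 0.04 to 0.12 rad, each time differently. It rocks on a springy pivot under its middle: pressed over the pivot it yields about 0.1 mm per N, toward its ends far more (1 mm per N), so only the felt force tells how deep to press
- stand: fixed aluminium stand, origin on the worktop under its middle: block 90 mm long (x), 40 mm wide (y), flat top 35 mm above the worktop, on a foot 116 x 40 x 8 mm. The coupon is wider than the block, so fingers holding its side edges pass down either side
- stand_pin (a point): on the axis of the upright steel pin, 37 mm above the worktop, where the hole's centre (half-way up) is when seated; 30 mm from the stand's middle toward stand -x. Pin 8 mm in diameter, tapered at its tip, which is 18 mm above the block's top (53 mm above the worktop)
- stand_seat (a point): point above the block's middle, 37 mm above the worktop, where coupon_mid is when the coupon is seated; axes as the stand: coupon x lies along stand x
- dish: bystander: clear covered dish 61 mm across, 16 mm high, origin at the centre of its underside
- vial: bystander: clear capped vial 23 mm across, 56 mm high, origin at the centre of its underside
- slides: bystander: white slide box 30 x 82 x 28 mm, origin at the centre of its underside
Mind the look-alikes: they are no part of the job. What is meant by the coupon is not yellow, and is the larger of those in its own colour.

How it is judged (in metres and radians):
On the way, in this order (a step that is already met when the one before it is completed fails the run):
1. the coupon overhangs the mouth by 22 to 50 mm while it rests on the tray (x of coupon_mid in the frame of tray_mouth between 0 and 0.028 m and contact force between coupon and tray above 0.05 N and angle between coupon_mid's own z axis and vertical below 0.25 rad), for 0.2 s.
2. the coupon is lifted clear of the tray in the fingers (contact force between coupon and tray below 0.01 N and contact force between coupon and the fingers above 0.5 N and height (world z) of coupon_mid above 0.065 m), for 0.1 s.
At the end, for the whole second after the job is handed in: the coupon rests on the stand, released and still, its hole round the pin (within 4.5 mm), its face on the block's top (within 3 mm, tilted less than 0.06 rad), and its middle within 12 mm of the seat's middle, so that it lies lengthwise along the block (horizontal distance between coupon_hole and stand_pin below 0.0045 m and z of coupon_hole in the frame of stand_pin below 0.003 m and z of coupon_mid in the frame of stand_seat below 0.003 m and horizontal distance between coupon_mid and stand_seat below 0.012 m and angle between coupon_mid's own z axis and vertical below 0.06 rad and linear speed of coupon below 0.01 m/s); the robot touches nothing.
It fails at once if the coupon is pressed on the tray with more than 25 N (contact force between coupon and tray above 25 N).
It fails at once if the coupon is not set down gently: it meets the stand with more than 40 N (contact force between coupon and stand above 40 N).
It fails at once if the coupon is dropped on the worktop (height (world z) of coupon_mid below 0.02 m).
It fails at once if a bystander is pushed more than 25 mm (distance of any of dish, vial, slides from where it was at the start of the episode above 0.025 m).
It also fails if it takes over 64 s, if anything falls off the work surface, if the arm or the gripper's body presses on something with over 40 N, if the wrist force passes 120 N, or if a joint passes its speed limit or range.

## Robot

A 7-joint arm with a two-finger parallel gripper is mounted at the origin on a cart in front of the work surface, level with it; the furniture and walls round the work are solid. World frame = base frame: x ahead of the robot, y to its left, z up, the work surface at z = 0. Lengths are in m, angles in degrees, forces in N, time in s.
With the tool pointing down it reaches from about 0.425 to 0.875 m from the base axis. Payload 4.7 kg.
Tool frame: the origin (TCP) lies midway between the tips of the shut fingers; the grasp point (between the pads) lies 19 mm behind it; z points along the fingers, y is the direction in which the jaws open and shut (so a half turn about z gives the same grasp; the last joint's range is limited). The gripper opens to 87 mm and grips with 3 to 60 N. Pads are 19 mm wide; open, the fingers measure 117 mm over their backs; the gripper's body (75 mm by 190 mm) begins 51 mm behind the grasp point.
Start: joints at [-69.265, 18.392, -4.016, 83.108, 1.295, 78.541, -3.26], TCP at [0.222, 0.611, 0.223] pointing down, gripper open.
Joint ranges: [-163.93, 163.93], [-17.29, 119.83], [-79.2, 71.16], [3.27, 140.29], [-89.18, 269.18], [5.43, 117.66], [-154.24, 154.24]. Speed limits (degrees/s): [147.25, 147.25, 180, 180, 180, 180, 180].

## Interface

Orientations are given as [roll, pitch, yaw] about the fixed x, y, z axes, in that order (R = Rz(yaw) Ry(pitch) Rx(roll)).
In Python, from cell import env gives the robot as it stands. The module is installed in compiled form; this text tells all that it offers.
- The arm moves only by the tool servo_tool, never from a script. Its argument "plan" is a list of rows, each a list of 3 entries, a list of its own where there are three numbers: the opening, from 0 (shut) to 1 (fully open), then the shift along the tool's x, y, z in cm, then the turn, a rotation vector about the tool's x, y, z in degrees. A call has 1 to 20 rows; each row shifts and turns the pose as measured when the row begins, along the tool's axes as they then stand; what a row does not reach is not made up. A row lasts 1/12 s, in which the tool goes at most 41.7 mm and 7.16 degrees, less where a joint would pass 70% of its speed; a pose out of reach is approached as far as the arm can. A call is refused whole if a number of a shift passes 4.17 or a number of a turn 7.16, either way. A call with a gripper value outside its range is refused whole. The fingers move at their own pace and stop on an object; "force" is the grip in N (left out, the last holds). Time passes only in rows, so rows that do not move let the fingers close. It gives the time, the measured TCP pose, the force and the opening at its end, in the units of the state.
- env.get_obs(): the state, without advancing time (a new reading comes with each control period).
- env.read_camera(name): name is "scene" or "side" or "wrist"; returns a dict with "image" (384x512x3 uint8, blue, green, red), "fx", "fy", "cx", "cy" (pixels), "rvec" (rotation vector, rad) and "tvec" (3), from world to camera coordinates, as OpenCV has them; the wrist camera has in their place "T_tool_cam" (4x4, takes a point from camera to tool coordinates, whose origin is the TCP and whose axes are the flange's). Camera axes: x right, y down, z forward; pixel columns grow to the right and rows downward; lengths in m; the calibration is good to about 2 mm. A picture is of the moment at which its call begins: read the wrist's pose just before it. There is no depth.
- env.sign_off(): hands the job in, once; it reports no verdict.
The state is a dict: "time_s": time; "qpos": joint angles; "joint_velocities": joint speeds; "effort": joint torques, N m; "tool_pos": TCP position; "tool_rot": TCP orientation; "force": force on the tool from outside, world axes, zero at the start; "wrist_torque": the same for the moment, N m; "grip_width": finger opening in m.
Only numpy, scipy, OpenCV 4.12 (cv2) and the standard library are available. Lean on these libraries where they do the work, as an engineer would, in place of code of your own. Each camera call takes 0.05 s, during which the arm holds its last target. There are 200 camera calls.

## Working session

There is one attempt and no reset: what is moved stays moved. The work goes in short steps, Python scripts to look and compute and a tool call to move; the robot and the scene stay as the last step left them, time stands still between calls to the robot, and variables do not carry over. Pictures are saved under pics/ and viewed, about 8 in all and at most 12, crops included, and the job is handed in when it is done.

Besides the shell and the picture viewer there is one more tool, called after "Request:" as name(argument=value, ...) on one line, values as JSON. servo_tool: Moves the arm, as the interface text tells. Its arguments: {"type":"object","properties":{"plan":{"type":"array"},"force":{"type":"number"}},"required":["plan"]}

```bash
mkdir -p pics
cat > h.py <<'E'
import numpy as np, cv2
from cell import env
from scipy.spatial.transform import Rotation as R
def cam(name):
    o=env.get_obs(); c=env.read_camera(name)
    K=np.array([[c['fx'],0,c['cx']],[0,c['fy'],c['cy']],[0,0,1]])
    if 'rvec' in c:
        Rm=cv2.Rodrigues(np.array(c['rvec'],float))[0]; t=np.array(c['tvec'],float).ravel()
    else:
        T=np.eye(4); T[:3,:3]=R.from_euler('xyz',o['tool_rot'],degrees=True).as_matrix(); T[:3,3]=o['tool_pos']
        W=T@np.array(c['T_tool_cam']); Rm=W[:3,:3].T; t=-Rm@W[:3,3]
    return c['image'],K,Rm,t
def ray(K,Rm,t,uv,z):
    uv=np.atleast_2d(np.array(uv,float)); d=(np.linalg.inv(K)@np.c_[uv,np.ones(len(uv))].T).T@Rm
    C=-Rm.T@t; return C+d*((z-C[2])/d[:,2])[:,None]
def proj(K,Rm,t,P):
    p=(np.atleast_2d(P)@Rm.T+t)@K.T; return p[:,:2]/p[:,2:]
E
python3 - <<'E'
from h import *
print(env.get_obs())
ims=[]
for n in('scene','side'):
    im,K,Rm,t=cam(n); cv2.imwrite(f'pics/{n}0.png',im); np.savez(n,K=K,R=Rm,t=t); print(n,K[0,0],-Rm.T@t,Rm[2])
    ims.append(im)
im=cam('wrist')[0]; cv2.imwrite('pics/w0.png',im)
cv2.imwrite('pics/both.png',cv2.resize(np.vstack(ims),(800,600)) if 0 else np.hstack(ims)[:, :])
E
```

```text
{'time_s': 0.0, 'qpos': array([-69.26552553,  18.43934853,  -4.01498666,  83.17478018,
         1.2960194 ,  78.539348  ,  -3.26039973]), 'joint_velocities': array([-0.04662439, -0.03055672,  0.08324539,  0.0219408 ,  0.08392368,
        0.05498667, -0.06062357]), 'effort': array([ 1.13507388e-04, -4.91283917e+01, -4.03621774e-01, -3.12523842e+01,
       -6.37484458e-02,  4.39285592e-02,  1.85033882e-04]), 'tool_pos': array([0.22140427, 0.61055161, 0.22145922]), 'tool_rot': array([-1.79891819e+02,  6.84113436e-03,  1.60074566e+02]), 'force': array([-0.51749744, -0.70073099, -0.67641632]), 'wrist_torque': array([ 0.00484802, -0.039793  , -0.05932997]), 'grip_width': 0.0871830572119717}
scene 393.94922500590354 [-0.01298586  0.49533499  0.67931645] [ 0.57688322 -0.45965375 -0.67522158]
side 411.920328521463 [-0.07337074  0.97920974  0.59638834] [ 0.49521147 -0.76234713 -0.41664428]
```

View pics/scene0.png

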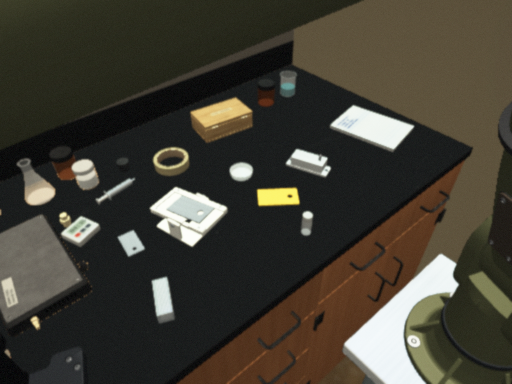

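View pics/side0.png

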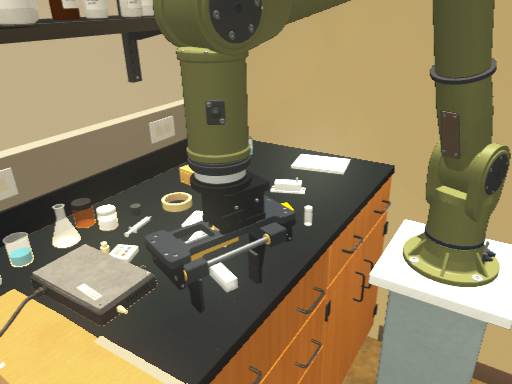

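Run:
```python
from h import *
im=cv2.imread('pics/scene0.png')
a=cv2.resize(im[175:255,110:240],None,fx=6,fy=6,interpolation=cv2.INTER_CUBIC)[:, :780]
cv2.imwrite('pics/crop1.png',a)
d=np.load('scene.npz')
for n,uv,z in [('tray',(188,210),.05),('stand',(309,161),.035),('dish',(241,172),.008),('vial',(307,222),.028),('slides',(162,300),.014),('decoy',(131,243),0),('yellow',(278,197),0)]: print(n,ray(d['K'],d['R'],d['t'],uv,z).round(3))
```

```text
tray [[0.571 0.207 0.05 ]]
stand [[ 0.53  -0.145  0.035]]
dish [[ 0.639 -0.     0.008]]
vial [[0.383 0.013 0.028]]
slides [[0.429 0.365 0.014]]
decoy [[0.613 0.34  0.   ]]
yellow [[ 0.508 -0.015  0.   ]]
```

View pics/crop1.png

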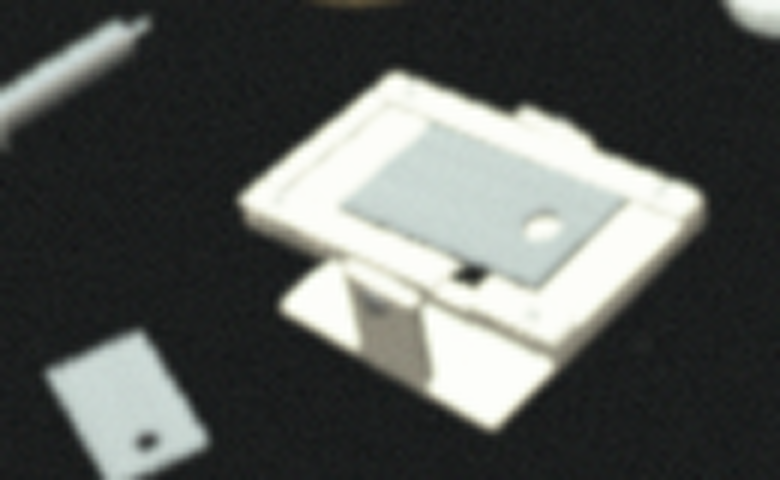

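```bash
cat >> h.py <<'E'
def quad(mask):
    cs,_=cv2.findContours(mask,cv2.RETR_EXTERNAL,cv2.CHAIN_APPROX_NONE); c=max(cs,key=cv2.contourArea)
    return c[:,0,:].astype(float),cv2.boxPoints(cv2.minAreaRect(c))
def rel(target,yaw_deg=None,o=None):
    "world target -> shift in tool axes cm, plus yaw difference"
    o=o or env.get_obs(); Rt=R.from_euler('xyz',o['tool_rot'],degrees=True)
    s=Rt.inv().apply(np.array(target)-o['tool_pos'])*100
    tr=None
    if yaw_deg is not None: tr=(Rt.inv()*R.from_euler('xyz',[180,0,yaw_deg],degrees=True)).as_rotvec(degrees=True)
    print('shift',s.round(2),'turn',None if tr is None else tr.round(1),'t',round(o['time_s'],2))
E
python3 - <<'E'
from h import *
c=env.read_camera('wrist'); print(np.array(c['T_tool_cam']).round(3),c['fx'])
im=cv2.imread('pics/scene0.png'); hsv=cv2.cvtColor(im,cv2.COLOR_BGR2HSV)
d=np.load('scene.npz')
m=cv2.inRange(hsv,(0,0,120),(180,80,215)); m[:]*=1
roi=np.zeros_like(m); roi[185:232,160:222]=255; m&=roi
m=cv2.morphologyEx(m,cv2.MORPH_OPEN,np.ones((3,3)))
pts,_=quad(m)
W=ray(d['K'],d['R'],d['t'],pts,.05)
r=cv2.minAreaRect((W[:,:2]*1000).astype(np.float32)); print(r, cv2.boxPoints(r))
print('hole',ray(d['K'],d['R'],d['t'],(110+543/6,175+225/6),.05))
rel([.58,.20,.28],o=env.get_obs())
E
```

```text
[[-0.    -0.955 -0.295  0.082]
 [ 1.    -0.001  0.001  0.   ]
 [-0.001 -0.295  0.955 -0.162]
 [ 0.     0.     0.     1.   ]] 309.76981513979973
((568.3873291015625, 200.67111206054688), (85.15625762939453, 56.065696716308594), 19.252605438232422) [[518.9471  213.09676]
 [537.4338  160.16658]
 [617.8276  188.24547]
 [599.3409  241.17564]]
hole [[0.54618892 0.18954218 0.05      ]]
shift [-47.7  -26.41  -5.78] turn None t 0.2
```

Request:
servo_tool(plan=[[1, [-3, -2.5, -0.7], [0, 0, 0]], [1, [-3, -2.5, -0.7], [0, 0, 0]], [1, [-3, -2.5, -0.7], [0, 0, 0]], [1, [-3, -2.5, -0.7], [0, 0, 0]], [1, [-3, -2.5, -0.7], [0, 0, 0]], [1, [-3, -2.5, -0.7], [0, 0, 0]], [1, [-3, -2.5, -0.7], [0, 0, 0]], [1, [-3, -2.5, -0.7], [0, 0, 0]], [1, [-3, -2.5, -0.7], [0, 0, 0]], [1, [-3, -2.5, -0.7], [0, 0, 0]], [1, [-3, -2.5, -0.7], [0, 0, 0]], [1, [-3, -2.5, -0.7], [0, 0, 0]], [1, [-3, -2.5, -0.7], [0, 0, 0]], [1, [-3, -2.5, -0.7], [0, 0, 0]], [1, [-3, -2.5, -0.7], [0, 0, 0]], [1, [0, 0, 0], [0, 0, 0]]])

```text
time_s: 1.53
tool_pos: [0.5266, 0.0819, 0.3261]
tool_rot: [-179.6, -0.1, 160.6]
force: [-0.7, -0.5, 0.2]
grip_width: 0.0872
```

Run:
```python
from h import *
o=env.get_obs(); print(o['time_s'],o['tool_pos'],o['tool_rot'],o['qpos'].round(1),o['force'])
im,K,Rm,t=cam('wrist'); cv2.imwrite('pics/w1.png',im); np.savez('w1',K=K,R=Rm,t=t)
```

```text
1.5333 [0.52664996 0.081892   0.32609727] [-1.79647736e+02 -9.06929181e-02  1.60572006e+02] [-35.3   2.   24.3  90.6  -0.6  87.8  59.6] [-0.70862548 -0.53083729  0.15298501]
```

View pics/w1.png

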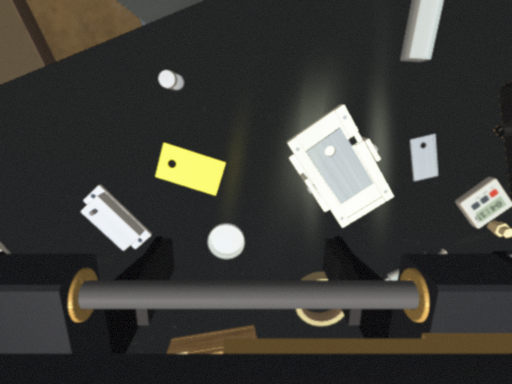

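Run:
```python
from h import *
im=cv2.imread('pics/w1.png'); d=np.load('w1.npz'); K,Rm,t=d['K'],d['R'],d['t']
a=cv2.resize(im[175:260,70:160],None,fx=5,fy=5,interpolation=cv2.INTER_CUBIC)
b=cv2.resize(im[95:235,275:405],None,fx=3,fy=3,interpolation=cv2.INTER_CUBIC)
h=max(a.shape[0],b.shape[0]); P=lambda x:cv2.copyMakeBorder(x,0,h-x.shape[0],0,0,cv2.BORDER_CONSTANT)
cv2.imwrite('pics/crop2.png',np.hstack([P(a),P(b)])[:,:800]); print(a.shape,b.shape)
print('hole',ray(K,Rm,t,(329,150.5),.049))
hsv=cv2.cvtColor(im,cv2.COLOR_BGR2HSV)
for u in [(340,165),(315,140),(330,150)]: print(im[u[1],u[0]])
```

```text
(425, 450, 3) (420, 390, 3)
hole [[0.54327781 0.19556474 0.049     ]]
[211 210 200]
[246 252 250]
[249 253 252]
```

View pics/crop2.png

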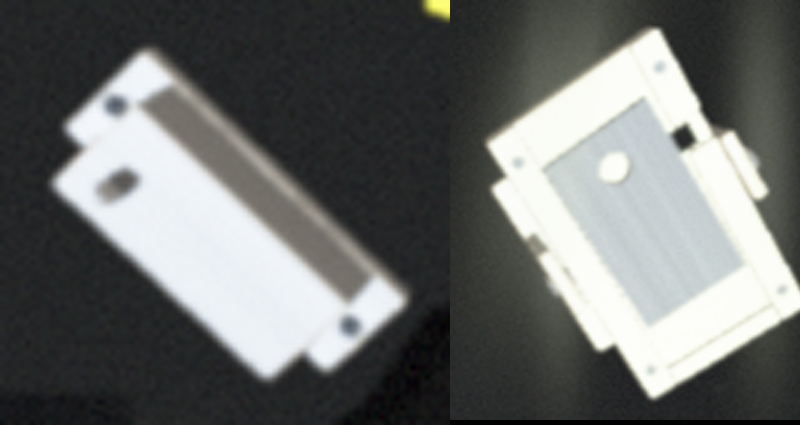

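Run:
```python
from h import *
d=np.load('w1.npz'); K,Rm,t=d['K'],d['R'],d['t']
print('cam',-Rm.T@t)
def show(n,px,z):
    W=ray(K,Rm,t,px,z)[:,:2]; e=np.roll(W,-1,0)-W
    print(n,'\n',W.round(4).tolist(),'mid',W.mean(0).round(4),'\n len',np.linalg.norm(e,axis=1).round(4),'ang',np.degrees(np.arctan2(e[:,1],e[:,0])).round(1))
S=lambda a:np.array(a)/5+[70,175]-.4
T=lambda a:(np.array(a)-[450,0])/3+[275,95]-.33
show('block',S([(52,183),(140,103),(355,303),(268,380)]),.035)
print('pin base,tip',ray(K,Rm,t,S([(130,180)]),.035),ray(K,Rm,t,S([(104,192)]),.053))
show('bed',T([(488,143),(655,28),(800,300),(652,398)]),.05)
show('coupon',T([(543,165),(643,97),(743,268),(650,325)]),.051)
print('hole',ray(K,Rm,t,T([(614,167)]),.051))
```

```text
cam [0.45018822 0.10993566 0.4881785 ]
block 
 [[0.5089, -0.1896], [0.4949, -0.1517], [0.5766, -0.1181], [0.5917, -0.1561]] mid [ 0.543  -0.1539] 
 len [0.0404 0.0884 0.0409 0.0893] ang [ 110.3   22.4  -68.3 -158. ]
pin base,tip [[ 0.51606525 -0.16622731  0.035     ]] [[ 0.51425344 -0.16436206  0.053     ]]
bed 
 [[0.5128, 0.1435], [0.4889, 0.2294], [0.6358, 0.2647], [0.6619, 0.1837]] mid [0.5749 0.2053] 
 len [0.0891 0.1511 0.0851 0.1545] ang [ 105.5   13.5  -72.1 -164.9]
coupon 
 [[0.5309, 0.1646], [0.5163, 0.2165], [0.6105, 0.2417], [0.6236, 0.1922]] mid [0.5703 0.2038] 
 len [0.0538 0.0975 0.0512 0.0968] ang [ 105.7   15.   -75.1 -163.4]
hole [[0.54278966 0.19567927 0.051     ]]
```

Request:
servo_tool(plan=[[0, [0, 0, 0], [0, 0, 7.1]], [0, [0, 0, 0], [0, 0, 7.1]], [0, [0, 0, 0], [0, 0, 7.1]], [0, [0, 0, 0], [0, 0, 7.1]], [0, [0, 0, 0], [0, 0, 7.1]], [0, [0, 0, 0], [0, 0, 7.1]], [0, [0, 0, 0], [0, 0, 7.1]], [0, [0, 0, 0], [0, 0, 7.1]], [0, [0, 0, 0], [0, 0, 7.1]], [0, [0, 0, 0], [0, 0, 7.1]], [0, [0, 0, 0], [0, 0, 7.1]], [0, [0, 0, 0], [0, 0, 7.1]], [0, [0, 0, 0], [0, 0, 7.1]], [0, [0, 0, 0], [0, 0, 7.1]], [0, [0, 0, 0], [0, 0, 7.1]], [0, [0, 0, 0], [0, 0, 7.1]], [0, [0, 0, 0], [0, 0, 7.1]], [0, [0, 0, 0], [0, 0, 7.1]], [0, [0, 0, 0], [0, 0, 7.1]], [0, [0, 0, 0], [0, 0, 7.1]]])

```text
time_s: 3.25
tool_pos: [0.5112, 0.1124, 0.3172]
tool_rot: [-179.3, 1.2, 17.9]
force: [-0.5, 0.5, -0.6]
grip_width: 0.0005
```

Run:
```python
from h import *
o=env.get_obs(); print(o['tool_rot'],o['qpos'].round(1))
rel([.603,.212,.10],15,o)
```

```text
[-179.31991226    1.2363765    17.85514979] [-39.1   1.7  25.   92.   -1.3  87.8 -86.2]
shift [12.26 -6.41 21.53] turn [-0.6  1.3  2.8] t 3.25
```

Request:
servo_tool(plan=[[0, [1.8, -0.9, 3.0], [-0.3, 0.6, 1.4]], [0, [1.8, -0.9, 3.0], [-0.3, 0.6, 1.4]], [0, [1.8, -0.9, 3.0], [0, 0, 0]], [0, [1.8, -0.9, 3.0], [0, 0, 0]], [0, [1.8, -0.9, 3.0], [0, 0, 0]], [0, [1.8, -0.9, 3.0], [0, 0, 0]], [0, [1.0, -0.5, 1.5], [0, 0, 0]], [0, [0, 0, 0], [0, 0, 0]]])

```text
time_s: 3.92
tool_pos: [0.6065, 0.2187, 0.1148]
tool_rot: [-179.4, -0.2, 15.3]
force: [-1.2, 0.4, -0.7]
grip_width: 0.0002
```

Run:
```python
from h import *
o=env.get_obs(); print(o['tool_pos'],o['tool_rot'],o['force'])
rel([.603,.212,.065],15,o)
im,K,Rm,t=cam('wrist'); cv2.imwrite('pics/w2.png',im); np.savez('w2',K=K,R=Rm,t=t)
```

```text
[0.60646946 0.21873261 0.11480582] [-1.79379007e+02 -1.62336786e-01  1.52770261e+01] [-1.17918841  0.43370853 -0.73105174]
shift [-0.53  0.61  4.97] turn [-0.6 -0.2  0.3] t 3.92
```

View pics/w2.png

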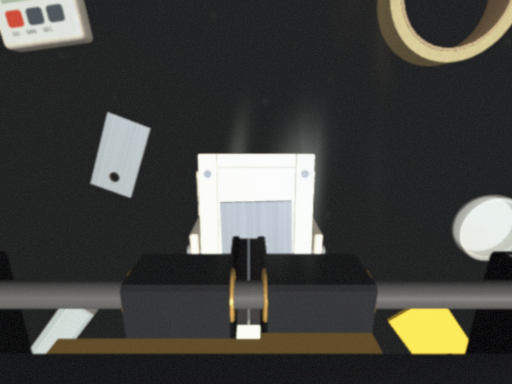

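Run:
```python
from h import *
d=np.load('w2.npz'); K,Rm,t=d['K'],d['R'],d['t']
W=ray(K,Rm,t,[(220,203),(293,200.5)],.0505); print(W, np.linalg.norm(W[0]-W[1]))
F=ray(K,Rm,t,[(198,154),(315,154)],.046);print(F)
im=cv2.imread('pics/w2.png'); g=cv2.cvtColor(im,cv2.COLOR_BGR2GRAY)
print(g[190:212,240],g[225,205:310])
# tray side edges
for v in (165,185,205,220):
    r=g[v].astype(int); idx=np.where(r[180:330]>150)[0]+180; print(v,idx[0],idx[-1], ray(K,Rm,t,[(idx[0],v),(idx[-1],v)],.05)[:,:2].round(4).tolist())
```

```text
[[0.61052753 0.24343165 0.0505    ]
 [0.62734573 0.19019784 0.0505    ]] 0.055827318813243924
[[0.64188045 0.26847134 0.046     ]
 [0.66496174 0.18448795 0.046     ]]
[251 251 251 251 251 251 251 251 251 251 247 205 179 195 203 204 200 203
 201 203 201 199] [251 251 251 251 251 251 251 251 251 251 251 250 244 239 245 235 210 201
 198 200 195 196 200 201 200 196 198 199 197 199 200 198 197 198 201 199
 202 203 205 206 202 200 197 197 199 197 198 198 200 202 199 198 197 195
 198 202 202 202 204 205 203 204 201 200 200 201 202 202 198 198 196 195
 199 201 204 205 204 203 204 205 206 204 202 202 204 208 223 239 239 226
 243 250 251 251 251 251 251 251 251 251 251 251 251 251 251]
165 198 314 [[0.6347, 0.2662], [0.6574, 0.1835]]
185 197 314 [[0.6196, 0.2636], [0.643, 0.1786]]
205 198 312 [[0.6043, 0.2594], [0.6277, 0.175]]
220 199 312 [[0.5924, 0.256], [0.616, 0.171]]
```

Request:
servo_tool(plan=[[0, [-0.3, 0.3, 1.5], [-0.6, 0, 0]], [0, [-0.2, 0.2, 1.5], [0, 0, 0]], [0, [0, 0.1, 1.3], [0, 0, 0]], [0, [0, 0, 0.4], [0, 0, 0]], [0, [0, 0, 0], [0, 0, 0]]])

```text
time_s: 4.38
tool_pos: [0.6021, 0.2136, 0.0726]
tool_rot: [-179.8, -0.4, 15.4]
force: [-0.2, 0.2, 0.6]
grip_width: 0.0004
```

Run:
```python
from h import *
o=env.get_obs(); print(o['tool_pos'],o['tool_rot'],o['force'])
rel([.603,.2125,.055],15.3,o)
```

```text
[0.60208987 0.21359968 0.07260565] [-179.83553668   -0.4250552    15.42634762] [-0.19649301  0.23959842  0.62230947]
shift [0.05 0.14 1.76] turn [-0.2 -0.4  0.1] t 4.38
```

Request:
servo_tool(plan=[[0, [0, 0.1, 0.8], [0, -0.4, 0]], [0, [0, 0, 0.5], [0, 0, 0]], [0, [0, 0, 0.2], [0, 0, 0]], [0, [0, 0, 0], [0, 0, 0]]])

```text
time_s: 4.72
tool_pos: [0.6042, 0.2132, 0.06]
tool_rot: [-179.7, -0.3, 15.4]
force: [0.5, -0.9, 0.7]
grip_width: 0.0003
```

Request:
servo_tool(plan=[[0, [0, 0, 0.2], [0, 0, 0]], [0, [0, 0, 0.2], [0, 0, 0]], [0, [0, 0, 0.15], [0, 0, 0]], [0, [0, 0, 0], [0, 0, 0]]])

```text
time_s: 5.05
tool_pos: [0.6051, 0.2133, 0.055]
tool_rot: [-179.7, -0.4, 15.4]
force: [0.1, -0.2, 0.4]
grip_width: 0.0006
```

Request:
servo_tool(plan=[[0, [-0.1, 0, 0.15], [0, 0, 0]], [0, [-0.1, 0, 0.1], [0, 0, 0]], [0, [0, 0, 0.1], [0, 0, 0]], [0, [0, 0, 0], [0, 0, 0]]])

```text
time_s: 5.38
tool_pos: [0.6034, 0.2128, 0.0518]
tool_rot: [-179.7, -0.4, 15.4]
force: [-1.7, -0.7, 1.4]
grip_width: 0.0004
```

Request:
servo_tool(plan=[[0, [0, 0, 0.1], [0, 0, 0]], [0, [0, 0, 0.05], [0, 0, 0]], [0, [0, 0, 0], [0, 0, 0]]])

```text
time_s: 5.63
tool_pos: [0.6035, 0.2129, 0.0515]
tool_rot: [-179.7, -0.4, 15.4]
force: [-2.0, -0.6, 2.6]
grip_width: 0.0001
```

Request:
servo_tool(plan=[[0, [0, 0, 0.15], [0, 0, 0]], [0, [0, 0, 0.15], [0, 0, 0]], [0, [0, 0, 0.0], [0, 0, 0]]])

```text
time_s: 5.88
tool_pos: [0.6037, 0.213, 0.0507]
tool_rot: [-179.7, -0.5, 15.4]
force: [-1.2, -0.7, 4.7]
grip_width: 0.0004
```

Request:
servo_tool(plan=[[0, [0, 0, 0.2], [0, 0, 0]], [0, [0, 0, 0.2], [0, 0, 0]], [0, [0, 0, 0.1], [0, 0, 0]]])

```text
time_s: 6.13
tool_pos: [0.6044, 0.2132, 0.0497]
tool_rot: [-179.6, -0.5, 15.4]
force: [-3.6, -0.0, 10.0]
grip_width: 0.0003
```

Request:
servo_tool(plan=[[0, [-0.3, 0, 0.08], [0, 0, 0]], [0, [-0.3, 0, 0.08], [0, 0, 0]], [0, [-0.3, 0, 0.08], [0, 0, 0]]])

```text
time_s: 6.38
tool_pos: [0.603, 0.2126, 0.0517]
tool_rot: [-179.5, -1.5, 15.3]
force: [3.1, 0.1, 2.9]
grip_width: 0.0005
```

Request:
servo_tool(plan=[[0, [-0.2, 0, 0.25], [0, -1, 0]], [0, [-0.4, 0, 0.25], [0, -0.3, 0]], [0, [-0.4, 0, 0.2], [0, 0, 0]]])

```text
time_s: 6.63
tool_pos: [0.6025, 0.2124, 0.0506]
tool_rot: [-179.5, -1.3, 15.3]
force: [5.8, 1.4, 8.5]
grip_width: 0.0006
```

Request:
servo_tool(plan=[[0, [-0.6, 0, 0.2], [0, -1, 0]], [0, [-0.7, 0, 0.2], [0, -0.5, 0]], [0, [-0.7, 0, 0.2], [0, 0, 0]]])

```text
time_s: 6.88
tool_pos: [0.5957, 0.2102, 0.0518]
tool_rot: [-179.4, -1.3, 15.3]
force: [6.1, 1.7, 8.2]
grip_width: 0.0008
```

Request:
servo_tool(plan=[[0, [-0.7, 0, 0.2], [0, -0.7, 0]], [0, [-0.7, 0, 0.2], [0, -0.3, 0]], [0, [-0.7, 0, 0.2], [0, 0, 0]]])

```text
time_s: 7.13
tool_pos: [0.5876, 0.2075, 0.053]
tool_rot: [-179.4, -1.8, 15.3]
force: [5.7, 0.3, 8.8]
grip_width: 0.0007
```

```bash
cat >> h.py <<'E'
def plain_end(z,name=None):
    im,K,Rm,t=cam('wrist'); o=env.get_obs()
    if name: cv2.imwrite(name,im)
    g=cv2.GaussianBlur(cv2.cvtColor(im,cv2.COLOR_BGR2GRAY),(3,3),0)[:, :].astype(int)
    out=[]
    u0=np.array([.97,.26])
    for u in (225,232,270,280):
        col=g[:,u]; vs=[v for v in range(100,245) if col[v-2:v].min()>235 and col[v+1]<228]
        if vs: out.append((u,vs[-1]))
    print(out); 
    if out:
        W=ray(K,Rm,t,out,z)[:,:2]; m=W.mean(0); x=np.array([np.cos(np.radians(15.3)),np.sin(np.radians(15.3))])
        print('end',m.round(4),'end s from mouth',((m-[.499,.1843])@x).round(4),'finger s',((o['tool_pos'][:2]-[.499,.1843])@x).round(4))
E
python3 -c "
from h import *
plain_end(.0515,'pics/w3.png'); print(env.get_obs()['force'])"
```

```text
[(225, 222), (232, 222), (270, 222), (280, 221)]
end [0.6062 0.2108] end s from mouth 0.1104 finger s 0.0907
[4.59926465 0.39611699 9.42874088]
```

Request:
servo_tool(plan=[[0, [-0.7, 0, 0.2], [0, -0.8, 0]], [0, [-0.7, 0, 0.2], [0, -0.8, 0]], [0, [-0.7, 0, 0.2], [0, -0.5, 0]], [0, [-0.7, 0, 0.2], [0, -0.5, 0]]])

```text
time_s: 7.52
tool_pos: [0.5746, 0.2033, 0.054]
tool_rot: [-179.3, -1.0, 15.2]
force: [4.5, 0.5, 7.8]
grip_width: 0.0004
```

Request:
servo_tool(plan=[[0, [-0.7, 0, 0.22], [0, -0.5, 0]], [0, [-0.7, 0, 0.22], [0, -0.5, 0]], [0, [-0.7, 0, 0.22], [0, -0.5, 0]]])

```text
time_s: 7.77
tool_pos: [0.5654, 0.2006, 0.0542]
tool_rot: [-179.2, -0.9, 15.2]
force: [5.1, 0.8, 9.3]
grip_width: 0.0009
```

```bash
python3 -c "
from h import *
plain_end(.053,'pics/w4.png'); print(env.get_obs()['force'])"
```

```text
[(225, 222), (232, 222), (270, 222), (280, 222)]
end [0.584 0.204] end s from mouth 0.0872 finger s 0.0677
[5.18079001 1.64093142 7.75861717]
```

Request:
servo_tool(plan=[[0, [-0.7, 0, 0.22], [0, -0.5, 0]], [0, [-0.7, 0, 0.22], [0, -0.5, 0]], [0, [-0.7, 0, 0.22], [0, -0.5, 0]], [0, [-0.7, 0, 0.22], [0, -0.5, 0]]])

```text
time_s: 8.15
tool_pos: [0.5517, 0.1968, 0.0539]
tool_rot: [-179.1, -0.5, 15.1]
force: [5.0, 0.6, 8.3]
grip_width: 0.0006
```

```bash
python3 -c "
from h import *
plain_end(.054,'pics/w5.png'); print(env.get_obs()['force'])"
```

```text
[(225, 222), (232, 222), (270, 222), (280, 222)]
end [0.5709 0.2003] end s from mouth 0.0736 finger s 0.0534
[4.75501961 0.17529346 8.1567804 ]
```

Request:
servo_tool(plan=[[0, [-0.7, 0, 0.22], [0, -0.5, 0]], [0, [-0.7, 0, 0.22], [0, -0.5, 0]], [0, [-0.7, 0, 0.22], [0, -0.5, 0]]])

```text
time_s: 8.45
tool_pos: [0.5407, 0.1938, 0.0533]
tool_rot: [-179.0, -0.2, 15.1]
force: [4.3, 1.9, 8.2]
grip_width: 0.0004
```

```bash
python3 -c "
from h import *
plain_end(.054,'pics/w6.png'); o=env.get_obs();print(o['force'],o['tool_pos'])"
```

```text
[(225, 222), (232, 222), (270, 222), (280, 222)]
end [0.5601 0.1973] end s from mouth 0.0624 finger s 0.042
[3.79690258 0.25840616 9.47396725] [0.54000105 0.19357818 0.05316986]
```

Request:
servo_tool(plan=[[0, [0.2, 0, -0.3], [0, 0, 0]], [0, [0.1, 0, -0.5], [0, 0, 0]], [0, [0, 0, -1], [0, 0, 0]], [1, [0, 0, -2.5], [0, 0, 0]], [1, [-1, 0, -3], [0, 0, 0]], [1, [-1.5, 0, -3], [0, 0, 0]], [1, [-2, 0, -3], [0, 0, 0]], [1, [-2, 0, -1], [-1, 0, 0]], [1, [0, 0, 0], [0, 0, 0]], [1, [0, 0, 0], [0, 0, 0]]])

```text
time_s: 9.33
tool_pos: [0.4711, 0.1718, 0.1994]
tool_rot: [179.7, 1.3, 15.1]
force: [0.5, -0.1, -0.5]
grip_width: 0.039
```

Run:
```python
from h import *
o=env.get_obs(); print(o['tool_pos'],o['tool_rot'],o['force'],o['grip_width'])
im,K,Rm,t=cam('wrist'); np.savez('w7',K=K,R=Rm,t=t); cv2.imwrite('pics/w7.png',im)
s,*_=cam('scene'); cv2.imwrite('pics/s7.png',s)
h=384; a=cv2.resize(s[170:260,130:260],None,fx=400/130,fy=400/130,interpolation=cv2.INTER_CUBIC)
im2=im[:,106:506]; a=a[:384]; a=cv2.copyMakeBorder(a,0,384-a.shape[0],0,0,cv2.BORDER_CONSTANT)
cv2.imwrite('pics/v7.png',np.hstack([im2,a]))
```

```text
[0.471131   0.17182122 0.19937551] [179.69100877   1.26921463  15.08271409] [ 0.51314896 -0.13228313 -0.50812628] 0.0390488027408904
```

View pics/v7.png

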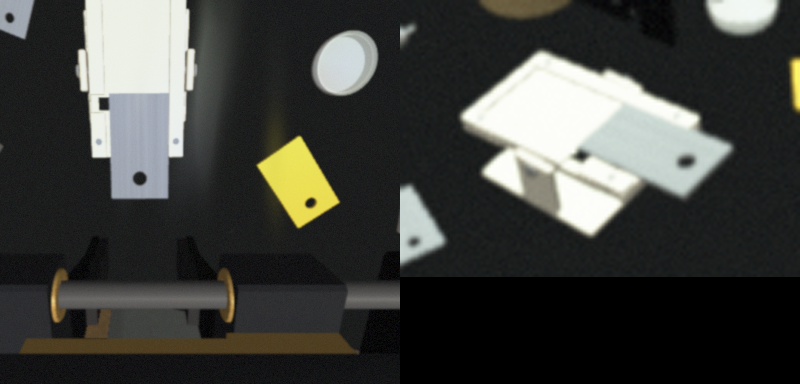

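Run:
```python
from h import *
d=np.load('w7.npz'); K,Rm,t=d['K'],d['R'],d['t']; im=cv2.imread('pics/w7.png')
g=cv2.GaussianBlur(cv2.cvtColor(im,cv2.COLOR_BGR2GRAY),(3,3),0)
x=np.array([np.cos(np.radians(15.2)),np.sin(np.radians(15.2))])
def tr(p,z): return ray(K,Rm,t,p,z)[:,:2]
L=[];Rr=[]
for v in (160,175,190):
    r=g[v,190:300]; i=np.where(r>100)[0]+190; L.append((i[0]-.5,v)); Rr.append((i[-1]+.5,v))
lw=tr(L,.064);rw=tr(Rr,.064); print(L,Rr,np.linalg.norm(lw-rw,axis=1))
for w in (lw,rw): e=w[0]-w[-1]; print('yaw',np.degrees(np.arctan2(e[1],e[0])))
print('mids',((lw+rw)/2).round(4).tolist())
m=cv2.inRange(g[165:195,230:262],0,90); M=cv2.moments(m,True); h=(M['m10']/M['m00']+230,M['m01']/M['m00']+165)
H=tr([h],.062); print('hole px',h,'world',H)
col=g[:,225].astype(int); print('end v',[v for v in range(150,230) if col[v]>100 and col[v+1]<=100], 'mouth v',[v for v in range(120,200) if g[v,200]>120 and g[v+1,200]<=120],[v for v in range(60,140) if g[v,250]>232 and g[v+1,250]<=232])
for n,p,z in(('end',(246,198.5),.064),('mouth',(200,156.5),.057),('mouthR',(282,156.5),.057),('plain',(246,93.5),.056)): W=tr([p],z); print(n,W,((W-[.499,.1843])@x).round(4))
print('hole s',(H-[.499,.1843])@x)
o=env.get_obs(); print('now',o['tool_pos'],o['tool_rot'])
```

```text
[(np.float64(215.5), 160), (np.float64(216.5), 175), (np.float64(216.5), 190)] [(np.float64(274.5), 160), (np.float64(273.5), 175), (np.float64(273.5), 190)] [0.05678227 0.0557197  0.05660949]
yaw 15.05184317485781
yaw 14.722658866669413
mids [[0.498, 0.182], [0.4837, 0.1782], [0.4689, 0.1743]]
hole px (245.33333333333334, 178.04545454545453) world [[0.48032656 0.17703055]]
end v [198] mouth v [157] [91]
end [[0.46061941 0.17108289]] [-0.0405]
mouth [[0.4885828  0.22527908]] [0.0007]
mouthR [[0.50946189 0.14754593]] [0.0005]
plain [[0.55672549 0.19676049]] [0.059]
hole s [-0.01992614]
now [0.4712303  0.17177064 0.19825081] [179.65460445   1.36319291  15.05685878]
```

```bash
cat >> h.py <<'E'
def relg(G,rpy):
    "grasp-point target G with orientation rpy -> TCP shift (cm, tool axes) and turn"
    o=env.get_obs(); Rt=R.from_euler('xyz',o['tool_rot'],degrees=True); Rg=R.from_euler('xyz',rpy,degrees=True)
    P=np.array(G)+.019*Rg.as_matrix()[:,2]
    print('tcp',P.round(4),'shift',(Rt.inv().apply(P-o['tool_pos'])*100).round(2),'turn',(Rt.inv()*Rg).as_rotvec(degrees=True).round(2),'t',round(o['time_s'],2))
E
python3 -c "
from h import *
relg([.4842,.178,.12],[180,4.5,15]);relg([.4842,.178,.061],[180,4.5,15])"
```

```text
tcp [0.4828 0.1776 0.1011] shift [ 1.5  -0.32  9.68] turn [ 0.35 -3.14  0.05] t 9.43
tcp [0.4828 0.1776 0.0421] shift [ 1.64 -0.36 15.58] turn [ 0.35 -3.14  0.05] t 9.43
```

Request:
servo_tool(plan=[[1, [0.4, -0.1, 1.2], [0.3, -1.5, 0]], [1, [0.4, -0.1, 2], [0, -1.6, 0]], [1, [0.4, -0.1, 2], [0, 0, 0]], [1, [0.3, 0, 2], [0, 0, 0]], [1, [0, 0, 1.5], [0, 0, 0]], [1, [0, 0, 0], [0, 0, 0]]])

```text
time_s: 9.93
tool_pos: [0.4799, 0.1756, 0.1012]
tool_rot: [179.8, 5.1, 14.9]
force: [0.3, -0.0, -0.6]
grip_width: 0.0838
```

```bash
python3 -c "
from h import *
o=env.get_obs();print(o['tool_pos'],o['tool_rot'],o['grip_width'])
relg([.4842,.178,.061],[180,4.5,15])"
```

```text
[0.47989552 0.1756179  0.10115138] [179.75239694   5.10744439  14.91872417] 0.08378173357330997
tcp [0.4828 0.1776 0.0421] shift [ 0.85 -0.14  5.86] turn [ 0.24  0.61 -0.08] t 9.93
```

Request:
servo_tool(plan=[[1, [0.3, -0.1, 1.5], [0.2, 0.6, 0]], [1, [0.2, 0, 1.8], [0, 0, 0]], [1, [0.2, 0, 1.5], [0, 0, 0]], [1, [0.1, 0, 0.8], [0, 0, 0]], [1, [0, 0, 0], [0, 0, 0]]])

```text
time_s: 10.35
tool_pos: [0.4831, 0.1757, 0.0397]
tool_rot: [179.7, 4.9, 14.8]
force: [-1.5, 0.2, 0.0]
grip_width: 0.087
```

```bash
python3 -c "
from h import *
o=env.get_obs();print(o['tool_pos'],o['tool_rot'],o['grip_width'],o['force'])
relg([.4842,.178,.061],[180,4.5,15])
im,K,Rm,t=cam('wrist'); s=cam('scene')[0]
a=cv2.resize(s[170:260,130:260],(400,277),interpolation=cv2.INTER_CUBIC)
cv2.imwrite('pics/v8.png',np.hstack([im[100:377,56:456],a]))"
```

```text
[0.48306987 0.17572207 0.03968375] [179.74722095   4.90520672  14.80153924] 0.08698351241966601 [-1.4597727   0.23080776  0.01107203]
tcp [0.4828 0.1776 0.0421] shift [-0.   -0.19 -0.24] turn [ 0.24  0.41 -0.2 ] t 10.35
```

View pics/v8.png

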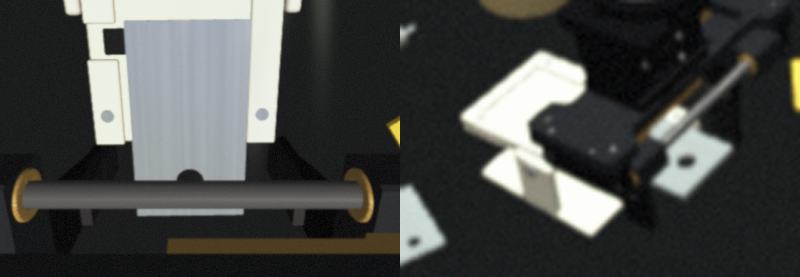

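Request:
servo_tool(plan=[[1, [0, -0.2, -0.2], [0.2, 0.4, 0]], [0.55, [0, 0, 0], [0, 0, 0]], [0.55, [0, 0, 0], [0, 0, 0]], [0.55, [0, 0, 0], [0, 0, 0]], [0.55, [0, 0, 0], [0, 0, 0]], [0, [0, 0, 0], [0, 0, 0]], [0, [0, 0, 0], [0, 0, 0]], [0, [0, 0, 0], [0, 0, 0]], [0, [0, 0, 0], [0, 0, 0]]], force=30)

```text
time_s: 11.2
tool_pos: [0.4869, 0.1795, 0.0486]
tool_rot: [-179.9, 3.9, 14.8]
force: [0.1, -0.6, 0.2]
grip_width: 0.0553
```

Request:
servo_tool(plan=[[0, [-0.2, 0, -0.5], [0, 0, 0]], [0, [-0.2, 0, -1], [0, 0, 0]], [0, [0, 0, -1.5], [0, 0, 0]], [0, [0, 0, -2], [0, 0, 0]], [0, [0, 0, -2], [0, 0, 0]], [0, [0, 0, -1], [0, 0, 0]], [0, [0, 0, 0], [0, 0, 0]]], force=35)

```text
time_s: 11.78
tool_pos: [0.4859, 0.179, 0.1335]
tool_rot: [-179.9, 4.1, 14.8]
force: [-0.5, -0.4, -0.5]
grip_width: 0.0547
```

```bash
python3 -c "
from h import *
o=env.get_obs();print(o['tool_pos'],o['tool_rot'],o['grip_width'],o['force'],o['qpos'].round(0))
im,K,Rm,t=cam('wrist'); np.savez('w9',K=K,R=Rm,t=t);cv2.imwrite('pics/w9.png',im);s=cam('side')[0]
s2=cam('scene')[0];cv2.imwrite('pics/s9.png',s2);cv2.imwrite('pics/d9.png',s)
a=cv2.resize(s2[130:250,130:280],(400,320),interpolation=cv2.INTER_CUBIC)
cv2.imwrite('pics/v9.png',np.hstack([im[64:384,56:456],a]))"
```

```text
[0.4858984  0.17896457 0.13353484] [-179.90515383    4.11476785   14.78752075] 0.05466578294379402 [-0.4580538  -0.42156372 -0.48691443] [-43.   9.  23. 106.  -4.  70. -94.]
```

View pics/v9.png

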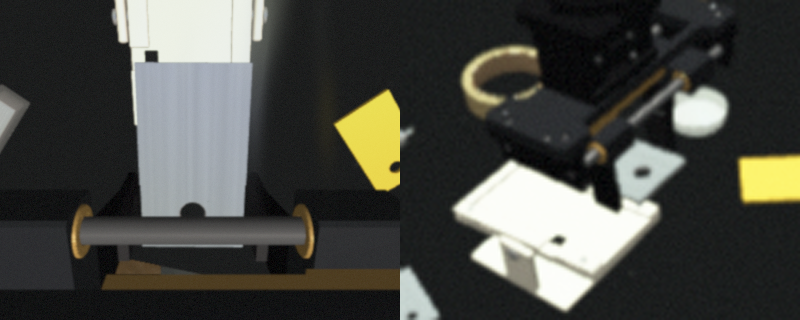

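Run:
```python
from h import *
d=np.load('w9.npz'); K,Rm,t=d['K'],d['R'],d['t']; im=cv2.imread('pics/w9.png')
g=cv2.GaussianBlur(cv2.cvtColor(im,cv2.COLOR_BGR2GRAY),(3,3),0).astype(int)
for v in (125,126,127,128): print(v,g[v,215:225])
for v in (140,170,200,210,230,240,250,260,309): print(v,g[v,184:204],g[v,294:312])
print(g[118:134,250]); print('end',g[300:318,220],g[300:318,280]); print('hole',g[258:276,248],g[275,228:262])
```

```text
125 [205 222 224 224 224 224 225 225 224 224]
126 [186 198 199 199 200 199 199 200 200 200]
127 [174 178 178 178 178 178 178 179 180 181]
128 [172 171 170 170 170 170 171 172 173 174]
140 [ 29  40  80 146 205 227 217 192 175 170 170 169 169 167 167 167 168 169
 170 170] [175 176 175 174 174 173 172 171 171 171 171 170 161 139 108  88  81  79]
170 [ 29  29  29  41  82 148 203 217 201 180 171 169 170 169 168 167 166 167
 168 169] [172 172 171 170 168 168 168 168 168 167 160 141 111  85  73  69  68  68]
200 [ 27  28  28  28  28  29  30  38  67 111 148 164 168 169 168 167 167 166
 167 167] [171 170 169 169 169 169 169 169 166 152 122  84  60  54  53  53  53  52]
210 [ 28  28  28  27  26  26  28  32  52  90 131 156 166 168 168 168 167 166
 165 166] [171 170 169 169 169 170 170 168 159 134  94  62  50  49  49  48  48  47]
230 [ 25  26  27  28  28  29  30  29  33  57 101 142 162 167 169 168 167 166
 166 166] [171 169 169 169 169 170 169 160 133  91  56  43  42  41  40  40  41  41]
240 [ 11   9   9  10  10  11  13  15  18  35  71 116 149 164 167 167 167 166
 166 166] [169 168 168 168 169 168
[... 268 characters left out ...]
122 152 164 167 166
 165 165] [168 168 168 168 163 146 109  63  31  22  22  24  25  25  23  21  21  21]
309 [ 52  45  41  41  41  42  44  45  46  46  47  47  52  68  91 110 119 121
 120 120] [141 142 141 132 108  75  52  46  45  45  46  46  44  43  42  40  39  43]
[238 238 238 238 238 238 236 224 199 178 170 170 170 169 169 170]
end [102 100  98  95  94  92  90  96 114 125 106  68  39  29  28  28  28  29] [105 102  99  97  95  92  90  95 114 131 119  80  45  31  29  28  28  27]
hole [167 167 167 167 167 167 163 145 105  61  38  32  31  30  29  29  31  31] [170 169 169 167 166 164 155 132  94  56  35  30  30  29  27  27  29  29
  29  30  31  30  29  30  31  31  31  31  31  33  36  49  79 119]
```

Run:
```python
from h import *
d=np.load('w9.npz'); K,Rm,t=d['K'],d['R'],d['t']
# top face pts, coupon frame: +x plain end. image left = +y or -y? (top of picture=+x, left=+y)
obj=np.array([[.05,.028,.002],[.05,-.028,.002],[-.05,-.028,.002],[-.05,.028,.002]])
px=np.array([(189.4,126),(308.7,126.2),(298.5,310.7),(197.7,310.4)])
for f in(cv2.SOLVEPNP_IPPE,cv2.SOLVEPNP_ITERATIVE):
    ok,r,tv=cv2.solvePnP(obj,px,K,None,flags=f); C=cv2.Rodrigues(r)[0]
    pr=cv2.projectPoints(obj,r,tv,K,None)[0][:,0]; Rw=Rm.T@C; pw=Rm.T@(tv.ravel()-t)
    print('reproj',(pr-px).round(1).tolist(),'mid',pw.round(4),'rpy',R.from_matrix(Rw).as_euler('xyz',degrees=True).round(2))
    print('hole top edge pred',cv2.projectPoints(np.array([[-.023,0,.002]]),r,tv,K,None)[0].ravel(), 'hole w',(pw+Rw@[-.03,0,0]).round(4))
    o=env.get_obs(); Rt=R.from_euler('xyz',o['tool_rot'],degrees=True)
    print('mid in tool',Rt.inv().apply(pw-o['tool_pos']).round(4), 'rot in tool rel', (Rt.inv()*R.from_matrix(Rw)*R.from_euler('x',180,degrees=True)).as_euler('xyz',degrees=True).round(2))
```

```text
reproj [[157.6, 161.7], [47.7, 49.7], [-141.3, -141.7], [-35.0, -42.6]] mid [0.5086 0.185  0.1479] rpy [170.96 -12.27 -73.71]
hole top edge pred [206.91973943 223.57561039] hole w [0.5004 0.2132 0.1415]
mid in tool [ 0.024  -0.0003 -0.0193] rot in tool rel [175.45  12.37  89.46]
reproj [[-0.0, -0.2], [-0.0, 0.1], [-0.1, 0.0], [0.2, 0.1]] mid [0.5082 0.185  0.1437] rpy [ 0.22  5.48 14.55]
hole top edge pred [248.37365356 266.77339583] hole w [0.4793 0.1775 0.1465]
mid in tool [ 0.024  -0.0003 -0.0151] rot in tool rel [ 0.22 -1.09  0.24]
```

Request:
servo_tool(plan=[[0, [-0.7, 1.4, -0.2], [0, 1, -1]], [0, [-1.2, 2.3, -0.3], [0, 1, -1]], [0, [-1.5, 2.8, -0.3], [0, 1, -1]], [0, [-1.5, 2.8, -0.3], [0, 1, -1]], [0, [-1.5, 2.8, -0.3], [0, 1, -1]], [0, [-1.5, 2.8, -0.1], [0, 0.4, -1]], [0, [-1.5, 2.8, -0.1], [0, 0, -1]], [0, [-1.5, 2.8, 0], [0, 0, -0.4]], [0, [-1.5, 2.8, 0], [0, 0, 0]], [0, [-1.5, 2.8, 0], [0, 0, 0]], [0, [-1.5, 2.8, 0], [0, 0, 0]], [0, [-1.3, 2.5, 0], [0, 0, 0]], [0, [-0.6, 1.3, 0], [0, 0, 0]], [0, [0, 0, 0], [0, 0, 0]]])

```text
time_s: 13.1
tool_pos: [0.4193, -0.2016, 0.1296]
tool_rot: [-179.5, 0.4, 23.0]
force: [0.6, 0.8, -1.3]
grip_width: 0.0548
```

```bash
python3 -c "
from h import *
o=env.get_obs();print(o['time_s'],o['tool_pos'],o['tool_rot'],o['grip_width'],o['force'],o['qpos'].round(0),o['joint_velocities'].round(1))
im,K,Rm,t=cam('wrist'); np.savez('w10',K=K,R=Rm,t=t);cv2.imwrite('pics/w10.png',im)
cv2.imwrite('pics/v10.png',cv2.resize(im[20:320,100:500],(800,600),interpolation=cv2.INTER_CUBIC))"
```

```text
13.1 [ 0.41925716 -0.20158563  0.12955988] [-179.5049662     0.36969522   23.0392303 ] 0.054831586872193444 [ 0.59828702  0.8372497  -1.28580967] [-24.  -1.  46. 116.   1.  65. -45.] [ 1.   0.2 -0.7  1.6 -0.4  0.3 -1.1]
```

View pics/v10.png

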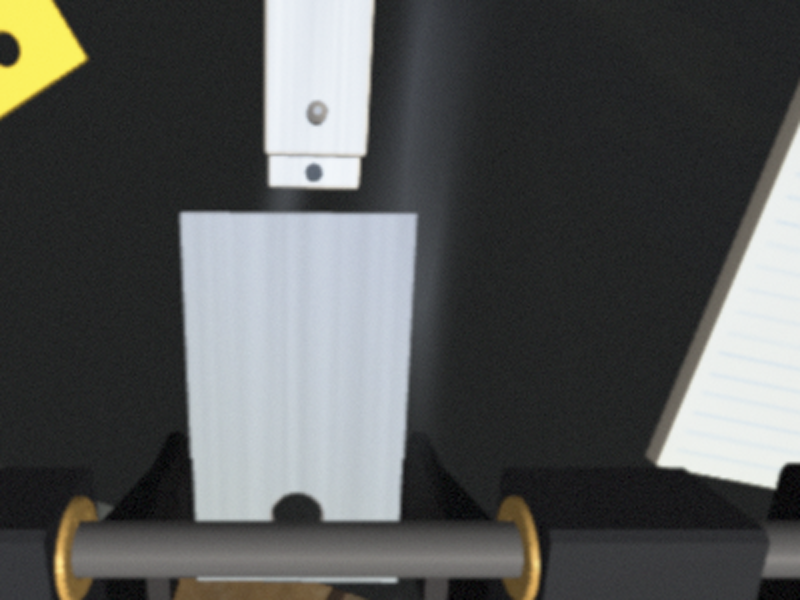

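Run:
```python
from h import *
d=np.load('w10.npz'); K,Rm,t=d['K'],d['R'],d['t']; im=cv2.imread('pics/w10.png')
g=cv2.cvtColor(im,cv2.COLOR_BGR2GRAY).astype(int)
print(g[64:90,248:268])
L=[];Rr=[]
for v in (22,35,50,65,80,90):
    r=g[v,215:300]; i=np.where(r>130)[0]+215; L.append((i[0]-.5,v)); Rr.append((i[-1]+.5,v))
print(L,Rr)
lw=ray(K,Rm,t,L,.035)[:,:2]; rw=ray(K,Rm,t,Rr,.035)[:,:2]
print('width',np.linalg.norm(lw-rw,axis=1).round(4))
for w in(lw,rw):
    p=np.polyfit(w[:,0],w[:,1],1); print('yaw',np.degrees(np.arctan(p[0])))
print('mids',((lw+rw)/2).round(4).tolist())
print('block end',ray(K,Rm,t,[(258,96.5)],.035), g[90:118,245])
```

```text
[[233 234 234 234 235 233 232 233 235 236 236 236 236 237 238 239 238 238
  239 238]
 [235 234 233 234 235 233 232 233 235 235 238 236 236 237 238 238 237 239
  238 237]
 [234 234 235 234 233 233 233 234 235 236 237 236 236 238 237 239 237 239
  239 238]
 [234 234 235 235 234 234 232 233 235 238 237 236 237 236 238 239 239 239
  239 238]
 [234 234 233 233 234 232 233 234 236 237 237 237 237 237 238 238 238 240
  239 237]
 [234 234 234 233 234 233 232 233 231 232 230 229 232 235 238 239 238 239
  239 237]
 [233 234 234 234 233 233 228 221 206 199 193 196 210 226 233 238 238 240
  238 237]
 [233 235 233 235 235 231 219 193 171 164 163 169 179 198 222 234 239 237
  239 238]
 [234 235 234 235 233 223 190 164 153 158 162 167 169 176 196 224 235 239
  240 238]
 [234 234 234 234 230 213 168 147 151 168 185 186 178 171 178 206 230 237
  239 237]
 [234 235 235 233 226 196 155 141 155 182 195 194 187 172 171 188 222 236
  239 238]
 [234 235 235 233 222 178 145 138 158 185 196 195 187 169 166 183 217 236
  239 237]
 [234 235 236 232 218 172 140 135 151 176 189 187 178 165 168 190 222 236
  239 
[... 1090 characters left out ...]
 240 241
  239 237]]
[(np.float64(232.5), 22), (np.float64(232.5), 35), (np.float64(231.5), 50), (np.float64(231.5), 65), (np.float64(231.5), 80), (np.float64(231.5), 90)] [(np.float64(286.5), 22), (np.float64(285.5), 35), (np.float64(285.5), 50), (np.float64(284.5), 65), (np.float64(283.5), 80), (np.float64(283.5), 90)]
width [0.0395 0.0392 0.0405 0.0403 0.0401 0.0404]
yaw 21.081452870787388
yaw 22.23765732358452
mids [[0.5504, -0.1534], [0.5424, -0.1565], [0.533, -0.1602], [0.5234, -0.164], [0.5135, -0.1679], [0.5068, -0.1708]]
block end [[ 0.50258167 -0.17309074  0.035     ]] [238 237 237 236 235 230 215 180 204 231 236 237 238 236 236 237 237 238
 237 235 237 234 218 156 100  75  70  70]
```

```bash
cat >> h.py <<'E'
def mid2tcp(mid,yaw,dp=1.2,m=(.024,-.0003,-.0151)):
    Rg=R.from_euler('xyz',[180,-dp,yaw],degrees=True); P=np.array(mid)-Rg.apply(m)
    o=env.get_obs(); Rt=R.from_euler('xyz',o['tool_rot'],degrees=True)
    print('tcp',P.round(4),'shift',(Rt.inv().apply(P-o['tool_pos'])*100).round(2),'turn',(Rt.inv()*Rg).as_rotvec(degrees=True).round(2),'t',round(o['time_s'],2),'now',o['tool_pos'].round(4),o['tool_rot'].round(1),'F',o['force'].round(1))
E
python3 - <<'E'
from h import *
d=np.load('w10.npz'); K,Rm,t=d['K'],d['R'],d['t']
print('tip',ray(K,Rm,t,[(258.2,74.7)],.053),'base',ray(K,Rm,t,[(257.3,80.5)],.035))
# hole & coupon in this image
obj=np.array([[.05,.028,.002],[.05,-.028,.002],[-.05,-.028,.002],[-.05,.028,.002]])
g=cv2.GaussianBlur(cv2.imread('pics/w10.png',0),(3,3),0).astype(float)
def edge(a): # half-level crossing first rising
    i=np.where((a[:-1]<100)&(a[1:]>=100))[0]; i=i[0]; return i+(100-a[i])/(a[i+1]-a[i])
vs=np.arange(135,228,6)
Lf=np.polyfit(vs,[180+edge(g[v,180:230]) for v in vs],1); Rf=np.polyfit(vs,[319-edge(g[v,319:260:-1]) for v in vs],1)
top=[115+edge(g[115:140,u]) for u in (205,290)]; bot=[320-edge(g[320:300:-1,u]) for u in (215,285)]
print(Lf,Rf,top,bot)
px=np.array([(np.polyval(Lf,top[0]),top[0]),(np.polyval(Rf,top[1]),top[1]),(np.polyval(Rf,bot[1]),bot[1]),(np.polyval(Lf,bot[0]),bot[0])])
ok,r,tv=cv2.solvePnP(obj,px,K,None); C=cv2.Rodrigues(r)[0]; Rw=Rm.T@C; pw=Rm.T@(tv.ravel()-t)
o=env.get_obs(); Rt=R.from_euler('xyz',o['tool_rot'],degrees=True)
print(px.round(1).tolist(),'mid',pw,'rpy',R.from_matrix(Rw).as_euler('xyz',degrees=True),'in tool',Rt.inv().apply(pw-o['tool_pos']).round(4), 'rel',(Rt.inv()*R.from_matrix(Rw)*R.from_euler('x',180,degrees=True)).as_euler('xyz',degrees=True).round(2))
E
```

```text
tip [[ 0.51565114 -0.16715092  0.053     ]] base [[ 0.5130828  -0.16792114  0.035     ]]
[4.55562705e-02 1.83150919e+02] [-5.94759372e-02  3.16830238e+02] [np.float64(125.14545454545454), np.float64(125.45238095238095)] [np.float64(310.9642857142857), np.float64(310.97872340425533)]
[[188.9, 125.1], [309.4, 125.5], [298.3, 311.0], [197.3, 311.0]] mid [ 0.44028489 -0.19256208  0.14232115] rpy [ 1.04246325  1.43730268 22.70308167] in tool [ 0.0223  0.0012 -0.0132] rel [ 0.48 -1.04  0.4 ]
```

```bash
python3 -c "
from h import *
mid2tcp([.5438,-.1558,.145],21.9,1.1,(.023,.0005,-.014))
mid2tcp([.5438,-.1558,.037],21.9,1.1,(.023,.0005,-.014))"
```

```text
tcp [ 0.5225 -0.1638  0.1306] shift [10.93  0.72 -0.21] turn [-0.57  1.5   1.19] t 13.15 now [ 0.4191 -0.2001  0.1293] [-179.4    0.4   23.1] F [-0.2  0.1 -1.2]
tcp [ 0.5225 -0.1638  0.0226] shift [11.01  0.82 10.59] turn [-0.57  1.5   1.19] t 13.15 now [ 0.4191 -0.2001  0.1293] [-179.4    0.4   23.1] F [-0.2  0.1 -1.2]
```

Request:
servo_tool(plan=[[0, [1.5, 0.1, 0], [-0.3, 0.8, 0.6]], [0, [2.5, 0.2, 0], [-0.3, 0.7, 0.6]], [0, [2.5, 0.2, 0.5], [0, 0, 0]], [0, [2.2, 0.2, 1], [0, 0, 0]], [0, [1.5, 0.1, 1], [0, 0, 0]], [0, [0.7, 0, 1], [0, 0, 0]], [0, [0, 0, 0], [0, 0, 0]], [0, [0, 0, 0], [0, 0, 0]]])

```text
time_s: 13.82
tool_pos: [0.5336, -0.1446, 0.0879]
tool_rot: [-179.5, -1.3, 22.7]
force: [-0.3, 1.2, -1.1]
grip_width: 0.055
```

```bash
python3 -c "
from h import *
mid2tcp([.5438,-.1558,.070],21.9,1.1,(.023,.0005,-.014))"
```

```text
tcp [ 0.5225 -0.1638  0.0556] shift [-1.84  1.37  3.18] turn [-0.55 -0.24  0.78] t 13.82 now [ 0.5336 -0.1446  0.0879] [-179.5   -1.3   22.7] F [-0.3  1.2 -1.1]
```

Request:
servo_tool(plan=[[0, [-0.8, 0.6, 0.5], [-0.4, -0.2, 0.6]], [0, [-0.5, 0.4, 0.6], [0, 0, 0]], [0, [-0.2, 0.1, 0.3], [0, 0, 0]], [0, [0, 0, 0], [0, 0, 0]], [0, [0, 0, 0], [0, 0, 0]]])

```text
time_s: 14.23
tool_pos: [0.5217, -0.16, 0.0725]
tool_rot: [-179.8, -1.2, 22.0]
force: [0.6, -0.0, -1.3]
grip_width: 0.0547
```

```bash
python3 -c "
from h import *
mid2tcp([.5438,-.1558,.070],21.9,1.1,(.023,.0005,-.014))"
```

```text
tcp [ 0.5225 -0.1638  0.0556] shift [-0.1   0.39  1.69] turn [-0.24 -0.07  0.15] t 14.23 now [ 0.5217 -0.16    0.0725] [-179.8   -1.2   22. ] F [ 0.6 -0.  -1.3]
```

Request:
servo_tool(plan=[[0, [-0.1, 0.3, 0.5], [-0.2, 0, 0.1]], [0, [0, 0.1, 0.4], [0, 0, 0]], [0, [0, 0, 0], [0, 0, 0]], [0, [0, 0, 0], [0, 0, 0]]])

```text
time_s: 14.57
tool_pos: [0.5225, -0.1656, 0.0636]
tool_rot: [-180.0, -1.3, 21.8]
force: [0.4, 0.1, -0.2]
grip_width: 0.0548
```

```bash
python3 -c "
from h import *
mid2tcp([.5438,-.1558,.060],21.9,1.1,(.023,.0005,-.014))
w=cam('wrist')[0]; s=cam('scene')[0]; d=cam('side')[0]
cv2.imwrite('pics/s11.png',s);cv2.imwrite('pics/w11.png',w);cv2.imwrite('pics/d11.png',d)
f=lambda im,x,y,w:cv2.resize(im[y:y+int(w*.75),x:x+w],(400,300),interpolation=cv2.INTER_CUBIC)
cv2.imwrite('pics/v11.png',np.vstack([np.hstack([f(s,260,120,100),f(d,240,140,110)]),np.hstack([f(w,170,230,150),f(w,100,0,400)])]))"
```

```text
tcp [ 0.5225 -0.1638  0.0456] shift [ 0.02 -0.17  1.81] turn [-0.   -0.22 -0.11] t 14.57 now [ 0.5225 -0.1656  0.0636] [-180.    -1.3   21.8] F [ 0.4  0.1 -0.2]
```

View pics/v11.png

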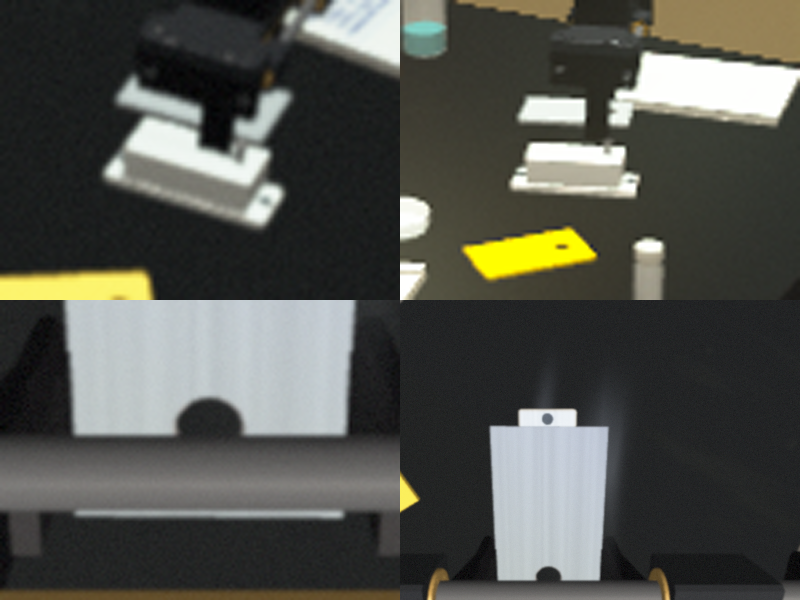

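Request:
servo_tool(plan=[[0, [0, -0.2, 0.4], [0, -0.2, 0]], [0, [0, 0, 0.4], [0, 0, 0]], [0, [0, 0, 0.2], [0, 0, 0]], [0, [0, 0, 0], [0, 0, 0]]])

```text
time_s: 15.05
tool_pos: [0.5227, -0.1626, 0.0531]
tool_rot: [180.0, -1.2, 21.9]
force: [-0.3, -0.0, -1.4]
grip_width: 0.0549
```

Run:
```python
from h import *
mid2tcp([.5438,-.1558,.050],21.9,1.1,(.023,.0005,-.014))
# foot far end centre vs coupon axis in wrist view
im,K,Rm,t=cam('wrist'); cv2.imwrite('pics/w12.png',im); g=im[:,:,1].astype(int)
for v in range(100,126,4):
    i=np.where(g[v,200:320]>130)[0]+200
    if len(i): print(v,i[0],i[-1],ray(K,Rm,t,[((i[0]+i[-1])/2,v)],.008)[0,:2].round(4))
i=np.where(g[180,180:320]>130)[0]+180; print('coupon v180',i[0],i[-1])
for v in (150,180,210):
    i=np.where(g[v,170:330]>110)[0]+170; print(v,i[0],i[-1],ray(K,Rm,t,[((i[0]+i[-1])/2,v)],.066)[0,:2].round(4))
```

```text
tcp [ 0.5225 -0.1638  0.0356] shift [-0.09  0.11  1.75] turn [ 0.01 -0.05 -0.02] t 15.05 now [ 0.5227 -0.1626  0.0531] [180.   -1.2  21.9] F [-0.3 -0.  -1.4]
112 222 281 [ 0.5962 -0.1349]
116 221 281 [ 0.5938 -0.1356]
120 221 281 [ 0.5915 -0.1365]
124 221 281 [ 0.5891 -0.1375]
coupon v180 192 305
150 191 307 [ 0.5791 -0.14  ]
180 192 305 [ 0.5653 -0.1453]
210 193 303 [ 0.5508 -0.1509]
```

Request:
servo_tool(plan=[[0, [-0.1, 0.1, 0.3], [0, 0, 0]], [0, [0, 0, 0.3], [0, 0, 0]], [0, [0, 0, 0.1], [0, 0, 0]], [0, [0, 0, 0], [0, 0, 0]]])

```text
time_s: 15.43
tool_pos: [0.5222, -0.1641, 0.0454]
tool_rot: [180.0, -1.1, 21.9]
force: [0.2, 1.0, -1.3]
grip_width: 0.0551
```

Run:
```python
from h import *
mid2tcp([.5438,-.1558,.040],21.9,1.1,(.023,.0005,-.014))
im,K,Rm,t=cam('wrist'); cv2.imwrite('pics/w13.png',im); g=im[:,:,1].astype(int)
z=env.get_obs()['tool_pos'][2]+.016
for v in (150,180,210):
    i=np.where(g[v,170:330]>110)[0]+170; p=ray(K,Rm,t,[((i[0]+i[-1])/2,v)],z)[0,:2]; print(v,i[0],i[-1],p.round(4),'off',(p-[.5438,-.1558])@[-.373,.928])
print(g[120:130,250],g[255:275,248])
```

```text
tcp [ 0.5225 -0.1638  0.0256] shift [-0.   -0.02  1.99] turn [ 0.01 -0.05 -0.02] t 15.43 now [ 0.5222 -0.1641  0.0454] [180.   -1.1  21.9] F [ 0.2  1.  -1.3]
150 191 307 [ 0.579  -0.1413] off 0.0002676071861984519
180 192 305 [ 0.5655 -0.1465] off 0.0005077299071430652
210 193 303 [ 0.5513 -0.152 ] off 0.0007613295772253853
[100 103 105 105 103 115 155 188 199 198] [202 198 199 200 200 203 199 199 202 199 192 164 146 151 166 181 188 185
 190 226]
```

Request:
servo_tool(plan=[[0, [0, 0, 0.3], [0, 0, 0]], [0, [0, 0, 0.3], [0, 0, 0]], [0, [0, 0, 0.1], [0, 0, 0]]])

```text
time_s: 15.73
tool_pos: [0.5228, -0.1642, 0.0383]
tool_rot: [180.0, -1.2, 21.9]
force: [-0.2, -0.0, -1.1]
grip_width: 0.0552
```

Run:
```python
from h import *
mid2tcp([.5438,-.1558,.037],21.9,1.1,(.023,.0005,-.014))
im,K,Rm,t=cam('wrist'); cv2.imwrite('pics/w14.png',im); g=im[:,:,1].astype(int)
print(g[260:282:2,230:266])
```

```text
tcp [ 0.5225 -0.1638  0.0226] shift [-0.04 -0.05  1.58] turn [ 0.04 -0.1  -0.02] t 15.73 now [ 0.5228 -0.1642  0.0383] [180.   -1.2  21.9] F [-0.2 -0.  -1.1]
[[204 202 201 199 199 199 200 199 200 202 199 198 199 201 201 203 204 205
  199 197 196 194 195 196 198 199 199 200 204 203 204 206 205 203 201 201]
 [202 202 199 196 199 198 199 200 200 201 200 199 198 200 200 203 205 200
  201 197 196 195 195 196 197 200 198 200 203 202 205 207 204 202 200 198]
 [202 200 201 199 199 199 197 196 200 201 200 201 196 199 201 203 203 202
  200 196 194 193 196 197 200 198 200 198 203 205 203 206 202 202 202 198]
 [203 200 198 198 198 201 199 201 199 199 198 197 194 183 169 158 152 146
  141 142 148 157 169 182 191 194 198 197 201 202 202 204 202 201 201 198]
 [203 200 200 197 199 199 200 197 199 201 211 220 203 137  98  94  96  98
  101 107 108 107 110 115 123 142 172 191 199 202 206 201 204 202 199 199]
 [203 202 200 199 197 197 194 200 213 227 235 235 212 135 102 116 134 139
  143 149 151 150 152 146 131 129 172 216 210 199 201 205 205 200 198 200]
 [202 201 201 198 198 199 211 227 237 240 240 236 215 146 125 135 140 144
  147 151 155 161 161 164 160 158 180 223 234 223 201 201 203 201 201 199]
 [199 201 199 198 198 208 227 237 241 241 240 232 203 149 129 135 138 144
  147 152 159 162 166 165 167 168 190 224 238 236 223 199 199 202 199 201]
 [201 201 198 195 192 195 219 236 240 240 240 236 223 174 136 130 138 151
  172 183 185 178 171 166 166 178 213 235 240 237 223 191 193 199 200 198]
 [201 198 198 194 189 175 194 229 239 239 239 238 234 214 169 140 147 176
  194 199 195 194 184 169 170 195 225 238 238 230 199 161 180 195 199 197]
 [128 128 127 124 119 103 102 130 153 159 158 160 158 153 138 110  98 111
  123 128 126 122 115 114 124 137 158 160 158 139 106 103 116 126 126 128]]
```

Request:
servo_tool(plan=[[0, [0, 0, 0.3], [0, 0, 0]], [0, [0, 0, 0.3], [0, 0, 0]]])

```text
time_s: 15.95
tool_pos: [0.5233, -0.1642, 0.0323]
tool_rot: [179.9, -1.2, 21.9]
force: [-0.2, 1.0, -1.0]
grip_width: 0.0548
```

Request:
servo_tool(plan=[[0, [0, 0, 0.2], [0, 0, 0]], [0, [0, 0, 0.2], [0, 0, 0]]])

```text
time_s: 16.12
tool_pos: [0.5233, -0.1641, 0.0276]
tool_rot: [179.9, -1.2, 21.9]
force: [0.4, -0.5, -0.6]
grip_width: 0.055
```

Request:
servo_tool(plan=[[0, [-0.05, 0, 0.15], [0, 0, 0]], [0, [0, 0, 0.1], [0, 0, 0]], [0, [0, 0, 0], [0, 0, 0]]])

```text
time_s: 16.37
tool_pos: [0.5228, -0.1643, 0.0253]
tool_rot: [-180.0, -1.2, 21.9]
force: [-0.6, -0.7, 0.2]
grip_width: 0.055
```

Request:
servo_tool(plan=[[0, [0, 0, 0.1], [0, 0, 0]], [0, [0, 0, 0.05], [0, 0, 0]]])

```text
time_s: 16.53
tool_pos: [0.5229, -0.1643, 0.0251]
tool_rot: [-179.9, -1.2, 21.9]
force: [-1.7, 0.5, 4.5]
grip_width: 0.0548
```

Request:
servo_tool(plan=[[0.72, [0, 0, 0], [0, 0, 0]], [0.75, [0, 0, 0], [0, 0, 0]], [0.8, [0, 0, 0], [0, 0, 0]], [0.85, [0, 0, 0], [0, 0, 0]], [0.85, [0, 0, 0], [0, 0, 0]]])

```text
time_s: 16.95
tool_pos: [0.5236, -0.1646, 0.0253]
tool_rot: [-180.0, -1.3, 21.9]
force: [-0.1, 0.8, 0.1]
grip_width: 0.0722
```

Request:
servo_tool(plan=[[0.85, [0, 0, -0.5], [0, 0, 0]], [0.9, [0, 0, -1], [0, 0, 0]], [0.9, [0, 0, -2], [0, 0, 0]], [0.9, [0, 0, -3], [0, 0, 0]], [0.9, [0, 0, -3], [0, 0, 0]], [0.9, [-2, 0, -3], [0, 0, 0]], [0.9, [-3, 0, -2], [0, 0, 0]], [0.9, [-3, 0, 0], [0, 0, 0]], [0.9, [-1, 0, 0], [0, 0, 0]], [0.9, [0, 0, 0], [0, 0, 0]], [0.9, [0, 0, 0], [0, 0, 0]]])

```text
time_s: 17.87
tool_pos: [0.4352, -0.2028, 0.1823]
tool_rot: [179.8, -1.6, 21.7]
force: [-0.4, 0.4, 0.0]
grip_width: 0.0781
```

Run:
```python
from h import *
w,K,Rm,t=cam('wrist'); s=cam('scene')[0]; cv2.imwrite('pics/w15.png',w); cv2.imwrite('pics/s15.png',s); np.savez('w15',K=K,R=Rm,t=t)
a=cv2.resize(w[:300,100:500],(400,300)); b=cv2.resize(s[120:210,250:370],(400,300),interpolation=cv2.INTER_CUBIC)
p=proj(K,Rm,t,[[.516,-.167,.039]])[0]; print('pin px',p)
x,y=[int(q) for q in p]; c=w[max(0,y-45):y+45,x-60:x+60]; c=cv2.resize(c,(400,300),interpolation=cv2.INTER_CUBIC)
cv2.imwrite('pics/v15.png',np.vstack([np.hstack([a,b]),np.hstack([c,cv2.resize(s,(400,300))])]))
```

```text
pin px [244.74156826 102.79950869]
```

View pics/v15.png

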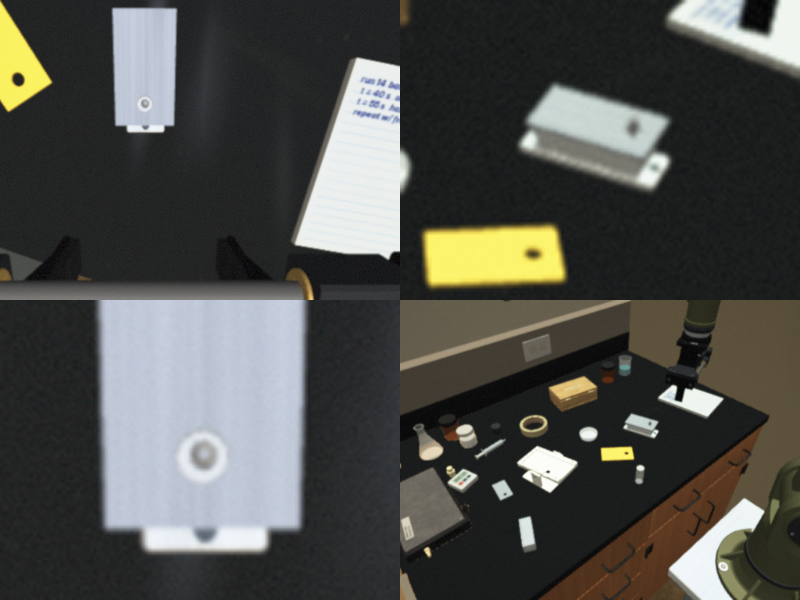

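```bash
python3 -c "
from h import *
print(env.get_obs()['force']); print(env.sign_off())"
```

```text
[ 0.57789599 -0.23501076 -0.39912966]
the job is handed in; nothing more can be done
None
```

The coupon is on the aluminium stand with its hole around the pin, released, and I have handed the job in at about 18 s. `sign_off` gives no verdict, so what follows is from my own readings.

- **Slide:** I pressed with the shut fingers at mostly 8–10 N, with one brief dip to about 3 N at the start. The coupon ended about 40 mm over the mouth and stayed there by itself. The highest force I read was 10 N, against the 25 N limit, but I only read it at the end of each move.
- **Lift:** I gripped the side edges with about 30–35 N and raised the coupon to 0.14 m. The tool drifted up several millimetres while the fingers closed, so the grip was a little lower on the pads than planned. The grip did not slip.
- **Placing:** The hole went over the pin without any noticeable side force, and the coupon met the block at about 4.5 N.
- **Last pictures:** They show the pin near the middle of the hole, the coupon flat and lengthwise along the block, and the arm clear of everything. The dish, vial and slide box look to be where they started; I judged that by eye only.
- **What disagreed:** Two camera measurements of where the coupon sat in the gripper differed by about 2 mm. A first attempt to solve its pose gave a nonsense result, which I discarded. I did not measure the final tilt or the hole-to-pin distance in numbers.

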